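Refit the runner of a stone hand mill and set its grinding gap

ROBOT

A 6-joint arm with a two-finger parallel gripper is mounted at the origin on a cart in front of the work surface, level with it; the furniture and walls round the work are solid. World frame = base frame: x ahead of the robot, y to its left, z up, the work surface at z = 0. Lengths are in m, angles in rad, forces in N, time in s.
With the tool pointing down it reaches from about 0.425 to 0.95 m from the base axis. Payload 3.5 kg.
Tool frame: the origin (TCP) lies at the very end of the fingers, on their centre line; the grasp point (between the pads) lies ctrl.grip_point_offset behind it (ctrl.grip_point_offset is the distance from the TCP to the grasp point, in m); z points along the fingers, y is the direction in which the jaws open and shut (so a half turn about z gives the same grasp; the last joint's range is limited). The gripper opens to 85 mm and grips with 20 to 120 N. Pads are 22 mm wide; open, the fingers measure 114 mm over their backs; the gripper's body (76 mm by 85 mm) begins 54 mm behind the grasp point. The pads swing forward as they close: fully open they stand 13 mm farther back than shut.
Start: joints at [-1.488, 0.286, 1.577, -0, 1.279, -0.15], TCP at [0.156, -0.657, 0.199] pointing down, gripper open.
Joint ranges: [-2.77, 2.77], [-0.9, 2.22], [0.21, 2.48], [-1.53, 4.67], [0.24, 2.81], [-2.84, 2.84]. Speed limits (rad/s): [2.79, 2.79, 3.14, 3.14, 3.14, 3.14].

INTERFACE

Orientations are given as a unit quaternion [x, y, z, w].
In Python, from plant import telemetry, imaging, ticket, finder, ctrl gives the robot as it stands. The module is installed in compiled form; this text tells all that it offers.
- The arm moves only by the shell command python3 -m crank 'ROWS' [FORCE]. ROWS is JSON, a list of rows, each a list of 7 numbers: the shift along the tool's x, y, z scaled (see below), then the turn, a rotation vector about the tool's x, y, z scaled (see below), then the opening, from 0 (shut) to 1 (fully open). A call has 1 to 12 rows; each row is the pose to reach, as a shift and turn from the pose commanded when the call began, along the tool's axes at that moment; what a row does not reach only later rows make up. The controller multiplies each number of a shift by 0.15 m and each number of a turn by 90 degrees. A row lasts 1/10 s, in which the tool goes at most 50 mm and 8.59 degrees, less where a joint would pass 70% of its speed; a pose out of reach is approached as far as the arm can. A call with a number of a shift or a turn outside -1 to 1 is refused whole. A call with a gripper value outside its range is refused whole. The fingers move at their own pace and stop on an object; FORCE is the grip in N (left out, the last holds). Time passes only in rows, so rows that repeat a pose let the fingers close. It gives the time, the measured TCP pose, the force and the opening at its end, in the units of the state.
- telemetry.get_state(): the state, without advancing time (a new reading comes with each control period).
- imaging.read_camera(name): name is "scene" or "top" or "wrist"; returns a dict with "pixels" (384x512x3 uint8, red, green, blue), "vfov" (degrees; the focal length in pixels is half the picture's height over the tangent of half this angle, whatever the lens; pixels are square), "cx", "cy" (the principal point, pixels), "distortion" ([k1, k2, p1, p2, k3] as OpenCV has them; the pictures are not rectified), "rvec" (rotation vector, rad) and "tvec" (3), from world to camera coordinates, as OpenCV has them. Camera axes: x right, y down, z forward; pixel columns grow to the right and rows downward; lengths in m; the calibration is good to about 2 mm. A picture is of the moment at which its call begins. There is no depth.
- ticket.sign_off(): hands the job in, once; it reports no verdict.
Trained networks look in a picture, given as the dict that the camera call returned (one of the last four; its "shot" number tells which), for a name from the list of things; names that differ only in an ending like _2 or _b are one class to them, and where a whole thing is asked for, a point or a joint stands for the part that bears it (a point fixed in the world has none). Each returns a list of dicts, best first, with "confidence" (0 to 1); they miss things now and then, are a little off and sometimes report something else, mostly with a low value. They report only what shows in the picture. A call takes as long as a camera call. They do not tell look-alikes from the thing itself.
- finder.masks_of(label, picture): "pixels" (384x512 bool, what is visible of it) and "extent" ([left, top, right, bottom] in pixels, round what is visible of it).
- finder.pinpoint(label, picture): "location" ([row, column] in pixels: a listed point, or the origin of a listed thing).
The state is a dict: "time": time; "qpos": joint angles; "dq": joint speeds; "joint_efforts": joint torques, N m; "eef_pos": TCP position; "tcp_rot": TCP orientation; "contact_force": force on the tool from outside, world axes, zero at the start; "wrist_torque": the same for the moment, N m; "opening": opening from 0.0 (shut) to 1.0 (fully open).
Only numpy, scipy, OpenCV 4.12 (cv2) and the standard library are available. Lean on these libraries where they do the work, as an engineer would, in place of code of your own. Each camera call takes 0.05 s, during which the arm holds its last target.

TASK

Put the stone hand mill back together: lower its loose runner stone, hub upward, gently down over the mill's upright spindle until it rests there, and let go of it. Then turn the mill's thumbscrew clockwise (seen from above) until it seats and will turn no further, with the runner resting on the bed stone, and back it off a quarter turn to set the grinding gap. Finish while still holding the thumbscrew there with the gripper, so that the lock nut can be tightened, and leave the hopper, crank handle, herb jar and salve tin where they are.

Things in the scene. Friction and masses are not known exactly. Their poses are not given: they have to be found in the camera images.
- mill: the fixed hand mill: wooden board 176 mm deep by 256 mm wide with a round steel catch pan (153 mm across, rim 56 mm high) and a discharge lip on its front side. Origin on the spindle axis at table height; its x axis points away from the lip, its z axis up. The spindle is at x = y = 0 of this frame, the thumbscrew's axis 130 mm along -y. The board spans x -88 to 88 mm, y -168 to 88 mm. The mill does not move on the table
- bed_stone: the fixed grey bed stone in the pan, 104 mm across; its flat working face is 64 mm above the table
- bed_face (a point): centre of the bed stone's working face, 64 mm above the table
- spindle_tip (a point): top end of the upright steel spindle in the middle of the bed stone, 148 mm above the table when the thumbscrew is seated. The spindle is 14 mm in diameter; its top 12 mm taper to 6 mm. It rises 8 mm for each full turn that the thumbscrew is backed off, and does not turn
- spindle_shoulder (a point): centre of the shoulder (28 mm across) at the foot of the spindle, 84.5 mm below the spindle tip, that carries the runner. With the thumbscrew seated it lies 0.5 mm below the bed stone's face, so that the runner then rests on the bed stone; backed off, it lifts the runner clear
- runner: the loose runner stone: a grey stone disc 96 mm across and 24 mm thick with a round upright steel hub in its middle, 42 mm across, whose top is 64 mm above the underside. A bore of 17 mm goes right through. About 0.55 kg. Origin at the centre of its underside, z axis up through the hub; it starts lying on the table with its hub up
- runner_hub (a point): on the runner's axis, 47 mm above its underside, about half-way up the free part of its hub (the steel flange round the hub, 57 mm across, ends 25.5 mm above the underside; from there to 64 mm the hub is free to grip)
- runner_foot (a point): centre of the runner's underside
- adjuster (a joint): angle of the thumbscrew in rad: 0 when seated (hard stop, clockwise from above), growing as it is backed off counter-clockwise from above, up to 3.3; a quarter turn is 1.57. It starts 1.0 to 2.2 rad backed off. Stiff thread (about 0.05 N m), it stays where it is left
- thumbscrew: the steel thumbscrew with a flat upright spade head, 48 mm long, 10 mm thick and 28 mm high, which turns about a vertical axis; below the head a brass knurled lock nut 27 mm across that turns with it. Its x axis lies along the 48 mm length of the head, y across its 10 mm thickness, z up the screw's axis
- thumbscrew_grip (a point): on the screw's axis in the middle of the spade head, where to pinch it across its 10 mm thickness: 114 mm above the table when seated, 8 mm higher for each turn backed off. The head spans from 18 mm below this point to 10 mm above it, a round collar 17 mm across on the neck and the lock nut lie 26 mm and more below it. Axes as those of the thumbscrew
- hopper: the mill's loose wooden hopper, a round funnel 110 mm across the top and 64 mm high, standing on the table on its narrow end; leave alone. Origin at the centre of its foot
- crank_handle: the mill's loose turned wooden crank handle with a steel pin, 96 mm long, 23 mm thick, lying on the table; leave alone. (Keep clear of the fixed desk lamp at the left front of the table: its domed dark shade, 152 mm across, hangs 194 to 287 mm above the table, centred 0.33 m ahead and 0.58 m to the left of the robot base)
- herb_jar: clear glass jar of dried green herb, 75 mm across, 131 mm high, behind the mill; leave alone. Origin at its foot
- salve_tin: low round brass-coloured tin, 55 mm across, 22 mm high, behind the mill; leave alone. Origin at its foot
There are look-alikes about, which are no part of the job. Leave any blue or yellow look-alike of the runner alone.

How it is judged:
On the way, in this order (a step that is already met when the one before it is completed fails the run):
1. the runner sits level on the spindle's shoulder, hub up, and has been let go (distance between runner_foot and spindle_shoulder below 0.005 m and angle between runner's own z axis and vertical below 0.06 rad and contact force between the fingers and runner below 0.2 N), for 0.2 s.
2. the thumbscrew is seated, with the runner resting on the bed stone (value of joint adjuster below 0.1 rad and distance between runner_foot and bed_face below 0.005 m and contact force between runner and bed_stone above 1.5 N), for 0.1 s.
At the end, for the whole second after the job is handed in: Thumbscrew still, 70 to 110 degrees backed off from its seat, gripped with over 1 N; runner level and at rest on the spindle shoulder (within 5 mm), clear of the bed stone, untouched by the robot; hopper, handle, jar and tin within 20 mm of where they stood (value of joint adjuster between 1.22 and 1.92 rad and velocity of joint adjuster between -0.1 and 0.1 rad/s and contact force between the fingers and thumbscrew above 1 N and distance between runner_foot and spindle_shoulder below 0.005 m and angle between runner's own z axis and vertical below 0.06 rad and contact force between runner and bed_stone below 0.3 N and contact force between the arm and runner below 0.3 N and linear speed of runner below 0.03 m/s and distance of each of hopper, crank_handle, herb_jar, salve_tin from where it was at the start of the episode below 0.02 m); the arm keeps its last pose, push and grip.
It fails at once if the runner is dropped down the spindle (falls faster than 0.5 m/s) (linear speed of runner above 0.5 m/s and horizontal distance between runner_foot and spindle_shoulder below 0.03 m and z of runner_foot in the frame of spindle_shoulder below 0.07 m).
It fails at once if the hopper, crank handle, herb jar or salve tin is pushed away (more than 30 mm) or tipped (distance of any of hopper, crank_handle, herb_jar, salve_tin from where it was at the start of the episode above 0.03 m or angle between any of hopper, herb_jar's own z axis and vertical above 0.5 rad).
It also fails if it takes over 72 s, if anything falls off the work surface, if the arm or the gripper's body presses on something with over 40 N, if the wrist force passes 120 N, or if a joint passes its speed limit or range.

## Working session

There is one attempt and no reset: what is moved stays moved. The work goes in short steps, Python scripts to look and compute and a shell command to move; the robot and the scene stay as the last step left them, time stands still between calls to the robot, and variables do not carry over. Pictures are saved under pics/ and viewed, and the job is handed in when it is done.

```bash
ls; mkdir -p pics; python3 - <<'E'
from plant import telemetry, imaging, ticket, finder, ctrl
import cv2,pickle
print(telemetry.get_state(), ctrl.grip_point_offset)
for n in ["scene","top","wrist"]:
    p=imaging.read_camera(n)
    cv2.imwrite(f"pics/a_{n}.png",p["pixels"][:,:,::-1])
    pickle.dump(p,open(f"pics/a_{n}.pkl","wb"))
    print(n,{k:v for k,v in p.items() if k!="pixels"})
    for l in ["runner","runner_hub","spindle_tip","thumbscrew_grip","hopper","crank_handle","herb_jar","salve_tin","mill"]:
        for d in finder.pinpoint(l,p)[:3]: print(l,d)
E
```

```text
pics
{'time': 0.0, 'qpos': array([-1.48800957e+00,  2.87194597e-01,  1.57820347e+00, -1.07400065e-05,
        1.27857216e+00, -1.49993180e-01]), 'dq': array([ 1.54502026e-03,  2.40831728e-04, -4.00810338e-05,  3.18757829e-04,
       -1.14761995e-03,  4.61998230e-05]), 'joint_efforts': array([-4.73845228e-05, -4.05980551e+01, -2.92624623e+01, -1.67454859e-04,
        5.86918672e-03, -1.71398202e-06]), 'eef_pos': array([ 0.15567999, -0.65604357,  0.19771363]), 'tcp_rot': array([ 9.93233448e-01,  1.16128824e-01,  3.48020378e-05, -1.18829137e-03]), 'contact_force': array([-0.32117046, -0.45301086, -0.85886526]), 'wrist_torque': array([ 0.00203034, -0.00145549,  0.04430697]), 'opening': 1.0007623118052607} 0.0187
scene {'vfov': 47.312797157969925, 'cx': 251.13675516339956, 'cy': 191.9537769733999, 'distortion': array([-0.10519938,  0.        ,  0.        ,  0.        ,  0.        ]), 'rvec': array([ 0.64931684, -2.58315962,  1.26318004]), 'tvec': array([0.6041916 , 0.20919589, 1.14597518]), 'shot': 1}
runner {'location': [160.3, 278.0], 'confidence': 0.94}
runner {'location': [253.4, 234.
[... 1625 characters left out ...]
grip {'location': [225.4, 346.6], 'confidence': 0.46}
hopper {'location': [250.1, 206.0], 'confidence': 0.56}
crank_handle {'location': [227.3, 344.8], 'confidence': 0.57}
crank_handle {'location': [206.7, 150.1], 'confidence': 0.45}
herb_jar {'location': [134.7, 323.3], 'confidence': 0.79}
salve_tin {'location': [132.0, 254.9], 'confidence': 0.62}
mill {'location': [219.6, 293.2], 'confidence': 0.88}
wrist {'vfov': 66.34016574779342, 'cx': 258.77541803286715, 'cy': 190.7775120709074, 'distortion': array([-0.03999594,  0.        ,  0.        ,  0.        ,  0.        ]), 'rvec': array([-2.2624295 ,  1.78817558,  0.2795221 ]), 'tvec': array([-0.67659876, -0.0407126 ,  0.37926642]), 'shot': 3}
```

View pics/a_scene.png

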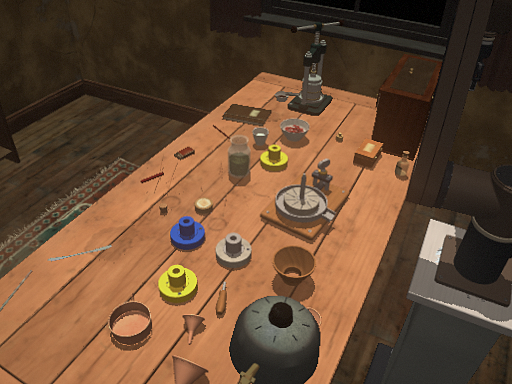

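View pics/a_top.png

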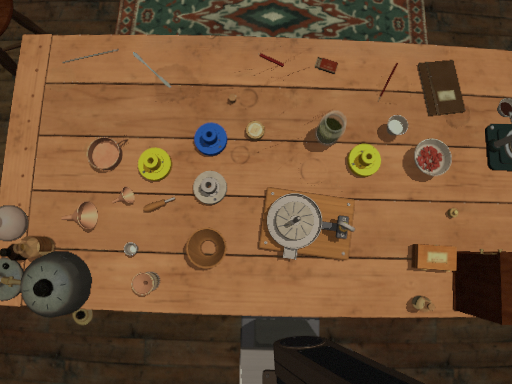

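View pics/a_wrist.png

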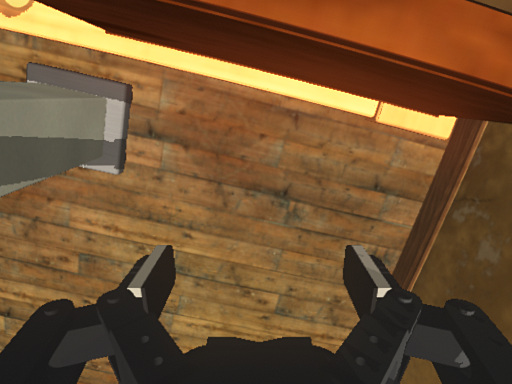

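The grey runner is in scene at px (234,250) and in top at (210,188). The mill is in top at (294,221), with the thumbscrew at (343,227). The hopper is in top at (206,249), between the runner and the robot, and the handle is at (159,204).

```bash
cat > h.py <<'E'
import numpy as np,cv2
from scipy.spatial.transform import Rotation as R
def K(p):
    h=p["pixels"].shape[0]; f=h/2/np.tan(np.radians(p["vfov"])/2)
    return np.array([[f,0,p["cx"]],[0,f,p["cy"]],[0,0,1]])
def ray(p,uv):
    n=cv2.undistortPoints(np.array([[uv]],float),K(p),p["distortion"])[0,0]
    Rm=cv2.Rodrigues(p["rvec"])[0]
    return -Rm.T@p["tvec"], Rm.T@np.array([n[0],n[1],1])
def onz(p,uv,z):
    o,d=ray(p,uv); return o+d*(z-o[2])/d[2]
def tri(obs):
    A=[];b=[]
    for p,uv in obs:
        o,d=ray(p,uv); d=d/np.linalg.norm(d); M=np.eye(3)-np.outer(d,d); A.append(M); b.append(M@o)
    x=np.linalg.lstsq(np.vstack(A),np.hstack(b),rcond=None)[0]
    return x,[np.linalg.norm(M@x-bb) for M,bb in zip(A,b)]
def proj(p,X):
    return cv2.projectPoints(np.array(X,float).reshape(-1,3),p["rvec"],p["tvec"],K(p),p["distortion"])[0][:,0]
E
python3 - <<'E'
import pickle,numpy as np
from h import *
np.set_printoptions(precision=4,suppress=True)
S=pickle.load(open("pics/a_scene.pkl","rb"));T=pickle.load(open("pics/a_top.pkl","rb"))
for n,a,b in [("hub",(234.7,241.5),(207,182.3)),("tip",(302.2,177.9),(295,220.2)),("grip",(322.1,162.6),(346.6,225.4))]:
    print(n,tri([(S,a),(T,b)]))
print("mill o",onz(T,(293.2,219.6),0))
print("hopper",onz(T,(206,250.1),0),"handle",onz(T,(158,204),0.01),"jar",onz(T,(323.3,134.7),0),"tin",onz(T,(254.9,132),0))
print("foot",onz(S,(234.2,253.4),0),onz(T,(205.8,186.8),0))
for n,uv in [("bl",(263,187)),("br",(354,199)),("fr",(352,261)),("fl",(259,249))]: print(n,onz(T,uv,0.02))
import cv2
for p,c,nm in [(T,(230,150,380,270),"bt"),(S,(200,150,350,270),"bs")]:
    im=p["pixels"][c[1]:c[3],c[0]:c[2],::-1]; cv2.imwrite(f"pics/{nm}.png",cv2.resize(im,None,fx=5,fy=5,interpolation=cv2.INTER_CUBIC))
E
```

```text
hub (array([0.6018, 0.2609, 0.0529]), [np.float64(0.0060096518085972425), np.float64(0.006009651808597385)])
tip (array([0.5061, 0.0273, 0.1408]), [np.float64(0.0037796473078175567), np.float64(0.003779647307816909)])
grip (array([ 0.4962, -0.1106,  0.1141]), [np.float64(0.0025114008546983707), np.float64(0.0025114008546983733)])
mill o [0.5136 0.0168 0.    ]
hopper [0.4204 0.2643 0.    ] handle [0.5476 0.407  0.01  ] jar [ 0.7691 -0.0709  0.    ] tin [0.7715 0.1338 0.    ]
foot [ 0.601   0.2538 -0.    ] [0.6027 0.2726 0.    ]
bl [0.6033 0.1064 0.02  ]
br [ 0.5752 -0.1557  0.02  ]
fr [ 0.3994 -0.1485  0.02  ]
fl [0.4276 0.1136 0.02  ]
```

View pics/bt.png

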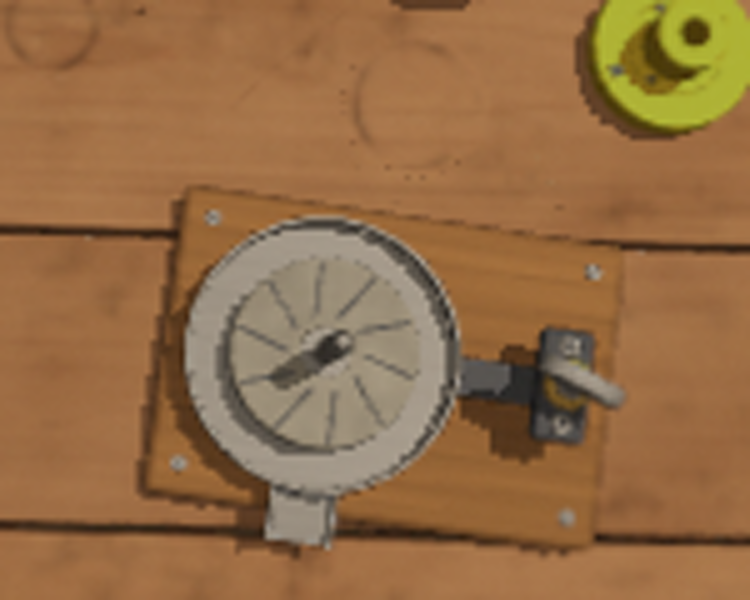

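View pics/bs.png

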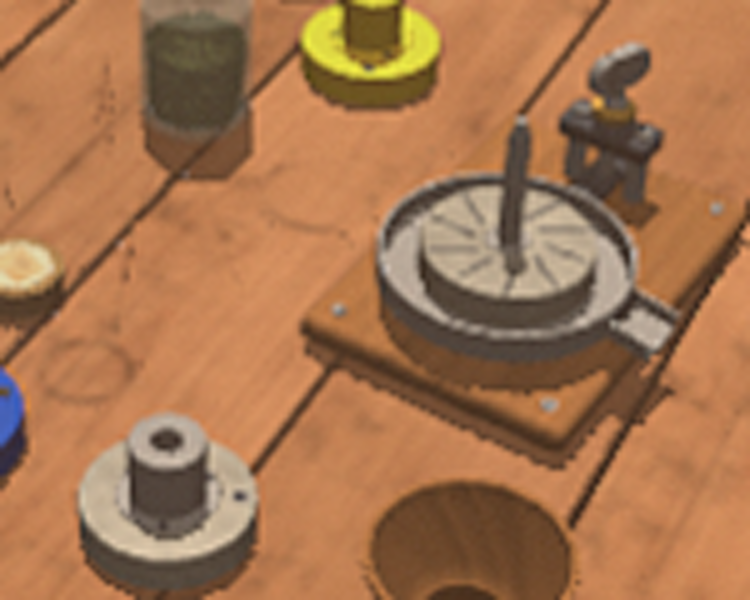

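```bash
python3 - <<'E'
import pickle,numpy as np,cv2
from h import *
np.set_printoptions(precision=4,suppress=True)
S=pickle.load(open("pics/a_scene.pkl","rb"));T=pickle.load(open("pics/a_top.pkl","rb"))
print("tip",tri([(S,(303.8,173.8)),(T,(298.6,217.8))]))
print(onz(S,(303.8,173.8),.15),onz(T,(298.6,217.8),.15))
print("board",[onz(T,(230+a/5-.4,150+b/5-.4),.022) for a,b in [(190,187),(622,247),(593,545),(147,492)]])
print("spade",[onz(T,(230+a/5-.4,150+b/5-.4),.122) for a,b in [(545,365),(620,398)]])
for p,c,nm in [(T,(160,140,270,270),"ct")]:
    im=p["pixels"][c[1]:c[3],c[0]:c[2],::-1]; cv2.imwrite(f"pics/{nm}.png",cv2.resize(im,None,fx=5,fy=5,interpolation=cv2.INTER_CUBIC)[:600])
E
```

```text
tip (array([0.5089, 0.0183, 0.1488]), [np.float64(0.0008130602519579066), np.float64(0.0008130602519584024)])
[0.5092 0.0201 0.15  ] [0.5081 0.0182 0.15  ]
board [array([0.6033, 0.0933, 0.022 ]), array([ 0.5749, -0.1552,  0.022 ]), array([ 0.406 , -0.1373,  0.022 ]), array([0.4304, 0.1137, 0.022 ])]
spade [array([ 0.5001, -0.0886,  0.122 ]), array([ 0.4839, -0.1276,  0.122 ])]
```

View pics/ct.png

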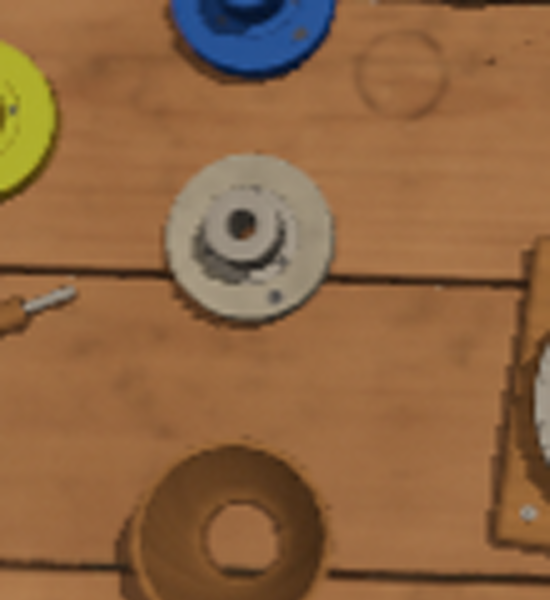

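```bash
python3 - <<'E'
import pickle,numpy as np,cv2
from h import *
np.set_printoptions(precision=4,suppress=True)
S=pickle.load(open("pics/a_scene.pkl","rb"));T=pickle.load(open("pics/a_top.pkl","rb"))
print("bore",tri([(S,(232.8,237.6)),(T,(208,184))]),onz(S,(232.8,237.6),.064),onz(T,(208,184),.064))
print("cab base", onz(T,(455,250),0),onz(T,(455,315),0),onz(T,(505,322),0))
print(proj(T,[.156,-.656,.2]),proj(S,[.156,-.656,.2]),proj(S,[.156,-.656,.0]))
print(proj(T,[[.3,-.5,z] for z in (0,.1,.2,.3)]))
a=cv2.resize(S["pixels"][20:200,340:512,::-1],None,fx=3.3,fy=3.3)
cv2.imwrite("pics/d.png",a)
E
```

```text
bore (array([0.6015, 0.2588, 0.0631]), [np.float64(0.0003223613908633222), np.float64(0.000322361390862961)]) [0.6014 0.2596 0.064 ] [0.6011 0.2585 0.064 ]
cab base [ 0.4337 -0.4623  0.    ] [ 0.2468 -0.4571  0.    ] [ 0.2238 -0.6138  0.    ]
[[568.0591 362.522 ]] [[464.8076  95.6596]] [[449.6301 142.5598]]
[[468.5136 296.2362]
 [488.1974 300.6635]
 [511.5961 305.8611]
 [539.7169 312.0013]]
```

View pics/d.png

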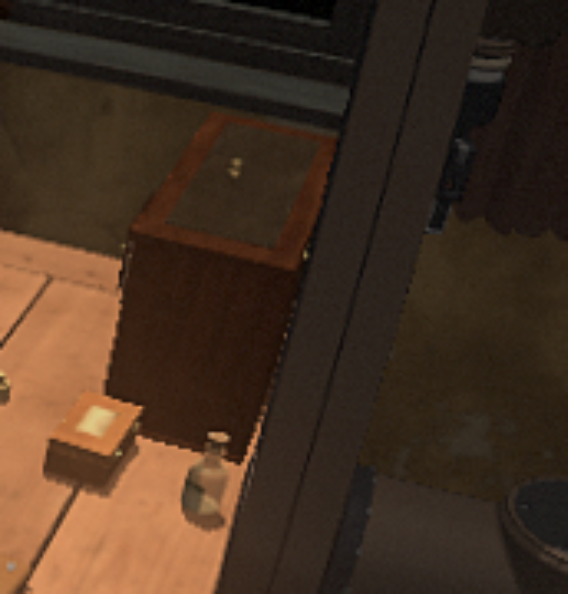

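```bash
python3 - <<'E'
import pickle,numpy as np,cv2
from h import *
np.set_printoptions(precision=3,suppress=True)
S=pickle.load(open("pics/a_scene.pkl","rb"));T=pickle.load(open("pics/a_top.pkl","rb"))
for p in (S,T): print(ray(p,(256,192)))
o,d=ray(S,(380.3,89.7)); t=(-.46-o[1])/d[1]; print("cabtop",o+d*t)
o,d=ray(S,(373,139.7)); t=(-.46-o[1])/d[1]; print("cabbase",o+d*t)
print("base axis proj",proj(S,[[0,0,z] for z in (0,.2,.4,.6)]),proj(T,[[0,0,z] for z in (0,.2,.4)]))
g=lambda a:np.clip(255*(a/255.)**.5,0,255).astype(np.uint8)
cv2.imwrite("pics/e.png",cv2.resize(g(S["pixels"][0:384,350:512,::-1]),None,fx=1.56,fy=1.56))
cv2.imwrite("pics/f.png",cv2.resize(g(T["pixels"][220:384,230:512,::-1]),None,fx=2.5,fy=2.5))
E
```

```text
(array([0.19 , 0.972, 0.861]), array([ 0.346, -0.707, -0.617]))
(array([0.437, 0.127, 1.119]), array([ 0.137, -0.001, -0.991]))
cabtop [ 0.429 -0.46   0.232]
cabbase [ 0.419 -0.46   0.035]
base axis proj [[474.651 269.343]
 [501.941 213.378]
 [534.336 143.166]
 [571.618  55.14 ]] [[296.286 404.576]
 [305.509 439.056]
 [319.595 491.317]]
```

View pics/e.png

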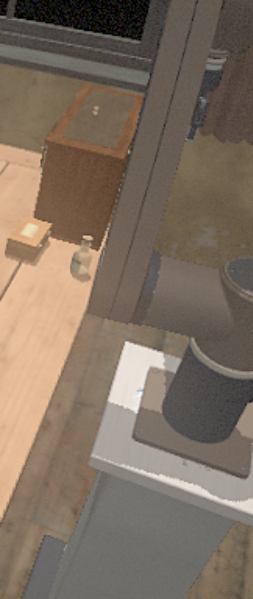

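View pics/f.png

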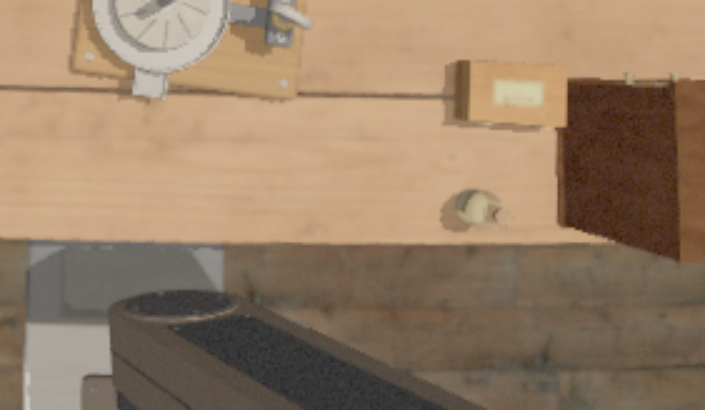

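Two notes from the crops. The dark beam in the scene view is the robot's own upper arm. The cabinet covers x 0.25–0.43, y < -0.46 and is about 0.23 m high, so I go up first and then swing over it.

```bash
python3 -m crank '[[0,0,-0.3,0,0,0,1],[0,0,-0.6,0,0,0,1],[0,0,-0.9,0,0,0,1],[0,0,-1,0,0,0,1],[0,0,-1,0,0,0,1]]' 40
python3 - <<'E'
import numpy as np
from scipy.spatial.transform import Rotation as R
from plant import telemetry
s=telemetry.get_state(); m=R.from_quat(s["tcp_rot"]).as_matrix()
np.set_printoptions(precision=3,suppress=True)
p=s["eef_pos"];print(s["time"],p,m,s["qpos"])
for w in [(.35,-.5,.34),(.45,-.4,.34)]: print((m.T@(np.array(w)-p))/.15)
E
```

```text
time: 2.0
eef_pos: [0.1559, -0.658, 0.3535]
tcp_rot: [0.993, 0.116, -0.0, 0.004]
contact_force: [-0.6, 0.1, 0.3]
opening: 1.0
2.0 [ 0.156 -0.658  0.354] [[ 0.973  0.231  0.001]
 [ 0.231 -0.973 -0.007]
 [-0.001  0.007 -1.   ]] [-1.488  0.216  1.385 -0.     1.533 -0.15 ]
[ 1.502 -0.727  0.083]
[ 2.305 -1.222  0.078]
```

```bash
python3 -m crank '[[0.25,-0.2,0,0,0,0,1],[0.5,-0.4,0,0,0,0,1],[0.75,-0.6,0,0,0,0,1],[1,-0.8,0,0,0,0,1]]'
python3 -m crank '[[0.25,-0.2,0,0,0,0,1],[0.5,-0.4,0,0,0,0,1],[0.75,-0.6,0,0,0,0,1],[1,-0.8,0,0,0,0,1]]'
python3 -m crank '[[0.25,-0.2,0,0,0,0,1],[0.5,-0.4,0,0,0,0,1],[0.75,-0.6,0,0,0,0,1],[1,-0.8,0,0,0,0,1]]'

```

```text
time: 2.4
eef_pos: [0.2745, -0.5029, 0.3452]
tcp_rot: [0.993, 0.116, -0.0, -0.003]
contact_force: [0.8, -0.6, 0.4]
opening: 0.997
time: 2.8
eef_pos: [0.3925, -0.3515, 0.3456]
tcp_rot: [0.993, 0.116, -0.001, -0.002]
contact_force: [0.9, -0.8, 0.0]
opening: 1.0
time: 3.2
eef_pos: [0.5106, -0.2004, 0.3456]
tcp_rot: [0.993, 0.116, -0.002, -0.002]
contact_force: [-0.1, -0.9, -0.4]
opening: 0.998
```

```bash
python3 -m crank '[[0.14,-0.31,0,0,0,0,1],[0.28,-0.62,0,0,0,0,1],[0.43,-0.94,0,0,0,0,1]]'
python3 -m crank '[[0.14,-0.31,0,0,0,0,1],[0.28,-0.62,0,0,0,0,1],[0.43,-0.94,0,0,0,0,1]]'
python3 -m crank '[[0.14,-0.31,0.2,0,0,0,1],[0.28,-0.62,0.4,0,0,0,1],[0.43,-0.94,0.6,0,0,0,1],[0.43,-0.94,0.8,0,0,0,1],[0.43,-0.94,0.8,0,0,0,1],[0.43,-0.94,0.8,0,0,0,1]]'
python3 - <<'E'
from plant import imaging,finder,telemetry
import cv2,pickle
from h import *
p=imaging.read_camera("wrist"); pickle.dump(p,open("pics/w1.pkl","wb"))
cv2.imwrite("pics/w1.png",p["pixels"][:,:,::-1])
print(finder.pinpoint("runner_hub",p),finder.pinpoint("runner_foot",p)); print(telemetry.get_state()["eef_pos"],telemetry.get_state()["qpos"])
print(proj(p,[[.6015,.2588,.064],[.6015,.2588,0]]))
E
```

```text
time: 3.5
eef_pos: [0.5389, -0.0533, 0.3454]
tcp_rot: [0.993, 0.116, -0.003, -0.001]
contact_force: [0.6, -0.3, 0.3]
opening: 1.003
time: 3.8
eef_pos: [0.5679, 0.0937, 0.3455]
tcp_rot: [0.993, 0.116, -0.003, -0.0]
contact_force: [-0.1, -0.5, 0.5]
opening: 1.001
time: 4.4
eef_pos: [0.5972, 0.2433, 0.2249]
tcp_rot: [0.993, 0.117, -0.004, 0.001]
contact_force: [0.3, -0.7, 0.1]
opening: 0.997
[{'location': [161.1, 247.6], 'confidence': 0.87}, {'location': [70.2, 115.9], 'confidence': 0.75}, {'location': [264.3, 409.4], 'confidence': 0.62}, {'location': [25.6, 273.1], 'confidence': 0.6}] [{'location': [149.1, 250.3], 'confidence': 0.69}, {'location': [72.1, 134.6], 'confidence': 0.63}, {'location': [36.3, 271.0], 'confidence': 0.62}, {'location': [163.9, 119.9], 'confidence': 0.16}]
[0.60017201 0.24261607 0.23117827] [ 2.27788938e-01  2.02259769e-01  1.61852599e+00 -3.10007477e-04
  1.31775887e+00  1.56732925e+00]
[[245.24992203 158.43367221]
 [247.23738935 148.66901083]]
```

View pics/w1.png

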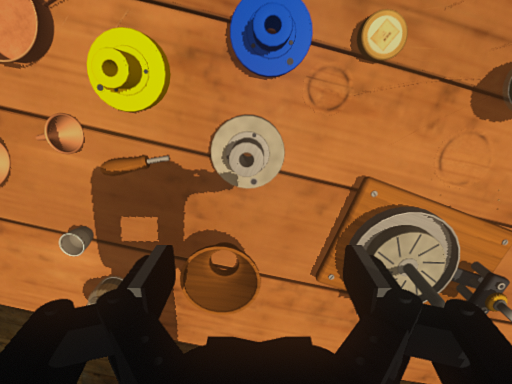

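```bash
python3 - <<'E'
from plant import telemetry
import pickle
from h import *
np.set_printoptions(precision=4,suppress=True)
p=pickle.load(open("pics/w1.pkl","rb"))
b=onz(p,(247,158.2),.064); print(b)
s=telemetry.get_state(); m=R.from_quat(s["tcp_rot"]).as_matrix()
print(s["eef_pos"],(m.T@(np.array([.6017,.2583,.036])-s["eef_pos"]))/.15)
E
```

```text
[0.6022 0.2569 0.064 ]
[0.6002 0.2426 0.2312] [ 0.0299 -0.0998  1.3013]
```

```bash
python3 -m crank '[[0.03,-0.095,0.2,0,0,0,1],[0.03,-0.095,0.5,0,0,0,1],[0.03,-0.095,0.8,0,0,0,1],[0.03,-0.095,0.95,0,0,0,1],[0.03,-0.095,0.95,0,0,0,1],[0.03,-0.095,0.95,0,0,0,1]]'
python3 - <<'E'
from plant import imaging,telemetry
import cv2,pickle
from h import *
p=imaging.read_camera("wrist"); pickle.dump(p,open("pics/w2.pkl","wb"))
cv2.imwrite("pics/w2.png",p["pixels"][:,:,::-1])
s=telemetry.get_state(); print(s["eef_pos"],s["contact_force"])
print(proj(p,[[.6018,.258,.064]]))
E
```

```text
time: 5.15
eef_pos: [0.6019, 0.258, 0.0891]
tcp_rot: [0.993, 0.115, 0.002, -0.0]
contact_force: [0.2, 0.5, -0.0]
opening: 1.001
[0.60273383 0.25837559 0.09025889] [-0.26995849 -0.02773769  0.78650138]
[[256.71342009 208.41641366]]
```

View pics/w2.png

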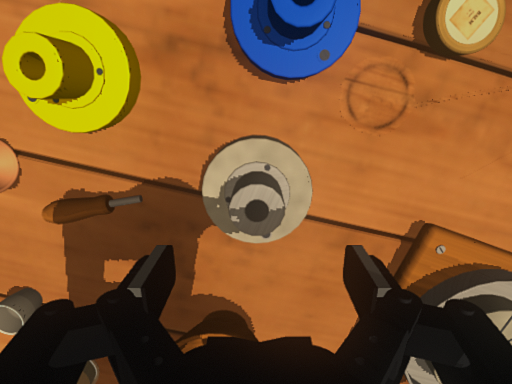

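The runner bore is at (257,210) and I predicted (256.7,208.4), so the tool is centred over it. I descend and grip.

```bash
python3 -m crank '[[0,0,0.15,0,0,0,1],[0,0,0.3,0,0,0,1],[0,0,0.38,0,0,0,1],[0,0,0.38,0,0,0,1],[0,0,0.38,0,0,0,0.3],[0,0,0.38,0,0,0,0.3],[0,0,0.38,0,0,0,0.2],[0,0,0.38,0,0,0,0.2],[0,0,0.38,0,0,0,0.2],[0,0,0.38,0,0,0,0.2],[0,0,0.38,0,0,0,0.2],[0,0,0.38,0,0,0,0.2]]' 60
python3 - <<'E'
from plant import imaging,telemetry
import cv2,pickle
p=imaging.read_camera("wrist"); cv2.imwrite("pics/w3.png",p["pixels"][:,:,::-1])
s=telemetry.get_state(); print(s["eef_pos"],s["contact_force"],s["opening"],s["tcp_rot"])
E
```

```text
time: 6.4
eef_pos: [0.6021, 0.259, 0.0321]
tcp_rot: [0.993, 0.116, 0.002, -0.0]
contact_force: [-0.7, -1.0, 5.2]
opening: 0.199
[0.60208238 0.2590151  0.03213753] [-0.46089681 -0.64093506  4.95784387] 0.20085580406119505 [ 9.93229759e-01  1.16147990e-01  2.05550880e-03 -2.56441714e-04]
```

View pics/w3.png

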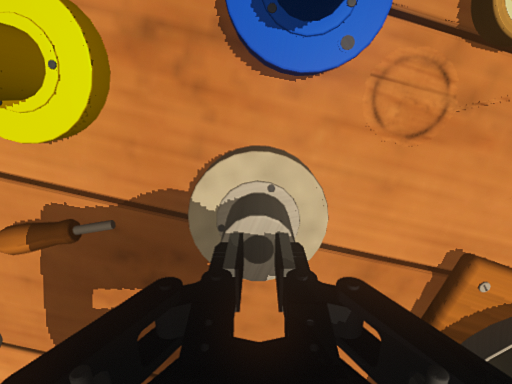

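```bash
python3 - <<'E'
import pickle
from plant import imaging,telemetry,finder
from h import *
import cv2
np.set_printoptions(precision=4,suppress=True)
p=imaging.read_camera("wrist"); s=telemetry.get_state(); m=R.from_quat(s["tcp_rot"]).as_matrix(); e=s["eef_pos"]
Rm=cv2.Rodrigues(p["rvec"])[0]; c=-Rm.T@p["tvec"]; print("cam in tool",m.T@(c-e), (m.T@Rm.T))
print(proj(p,[e, e-m[:,2]*.0187, e+m[:,1]*.0085-m[:,2]*.0187,[.602,.258,.064],[.602,.258,0],[.602,.258,.024]]))
for n in ("scene","top"):
  q=imaging.read_camera(n); pickle.dump(q,open(f"pics/g_{n}.pkl","wb"))
  print(proj(q,[e,[.602,.258,.064]]))
  u,v=proj(q,[e])[0].astype(int); a=q["pixels"][v-60:v+40,max(0,u-60):u+60,::-1]
  cv2.imwrite(f"pics/g_{n}.png",cv2.resize(a,None,fx=5,fy=5))
E
```

```text
cam in tool [ 0.0776  0.0013 -0.175 ] [[ 0.0004 -0.952  -0.3062]
 [ 1.      0.0002  0.0009]
 [-0.0009 -0.3062  0.952 ]]
[[256.5456 222.154 ]
 [256.3437 235.1139]
 [270.8004 235.1113]
 [257.9995 246.2593]
 [258.1439 205.296 ]
 [258.1    217.7176]]
[[232.7902 246.0548]
 [232.9091 237.1446]]
[[209.1618 185.4241]
 [208.2099 183.6801]]
```

View pics/g_scene.png

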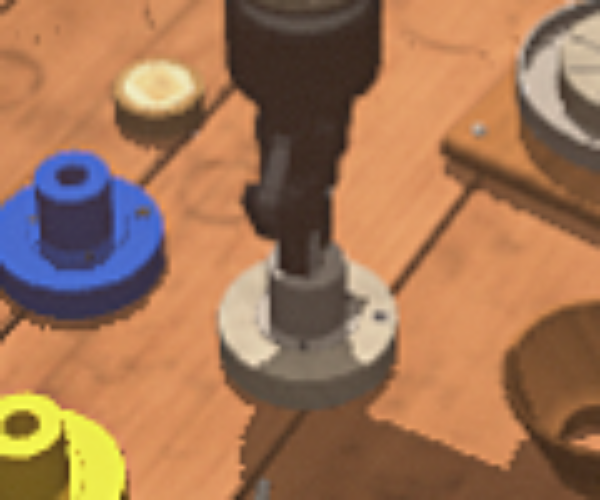

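View pics/g_top.png

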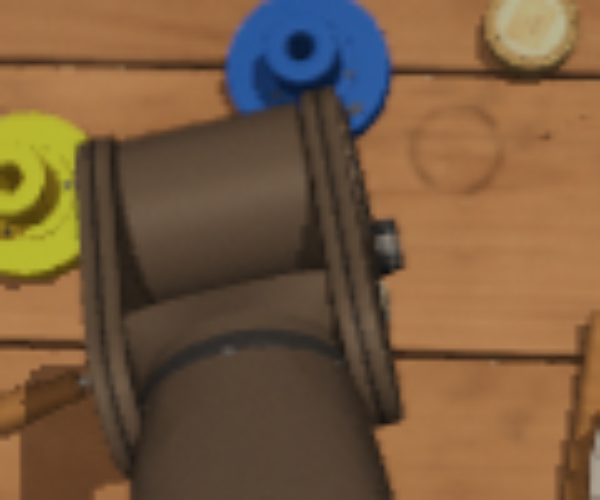

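The fingers closed to 0.2 on top of the hub. In the scene crop the fingertip ends on the hub top, and the 5 N upward force agrees. So the real fingertips sit about 30 mm behind the TCP that is reported. I open, take a picture for the tip position, then go down in small steps.

```bash
python3 -m crank '[[0,0,-0.05,0,0,0,1],[0,0,-0.05,0,0,0,1],[0,0,-0.05,0,0,0,1],[0,0,-0.05,0,0,0,1],[0,0,-0.05,0,0,0,1],[0,0,-0.05,0,0,0,1]]'
python3 -m crank '[[0,0,0.05,0,0,0,1],[0,0,0.1,0,0,0,1],[0,0,0.1,0,0,0,1]]'
python3 - <<'E'
import pickle
from plant import imaging,telemetry,finder
from h import *
import cv2
p=imaging.read_camera("wrist");q=imaging.read_camera("scene"); s=telemetry.get_state(); e=s["eef_pos"];print(e,s["opening"])
cv2.imwrite("pics/w4.png",p["pixels"][:,:,::-1])
u,v=233,240; a=q["pixels"][v-60:v+40,max(0,u-60):u+60,::-1]
cv2.imwrite("pics/g4.png",cv2.resize(a,None,fx=5,fy=5))
E
```

```text
time: 7.2
eef_pos: [0.6, 0.2585, 0.0367]
tcp_rot: [0.993, 0.116, -0.0, 0.0]
contact_force: [0.4, 0.3, -0.2]
opening: 0.997
time: 7.5
eef_pos: [0.5988, 0.2581, 0.0199]
tcp_rot: [0.993, 0.116, -0.002, 0.0]
contact_force: [-0.5, -0.4, 0.0]
opening: 1.001
[0.59977202 0.25840741 0.02128754] 1.0027763721038947
```

View pics/w4.png

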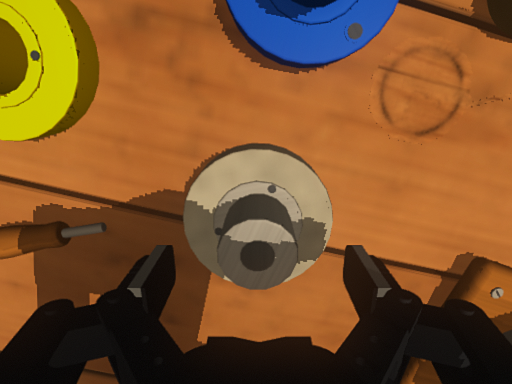

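View pics/g4.png

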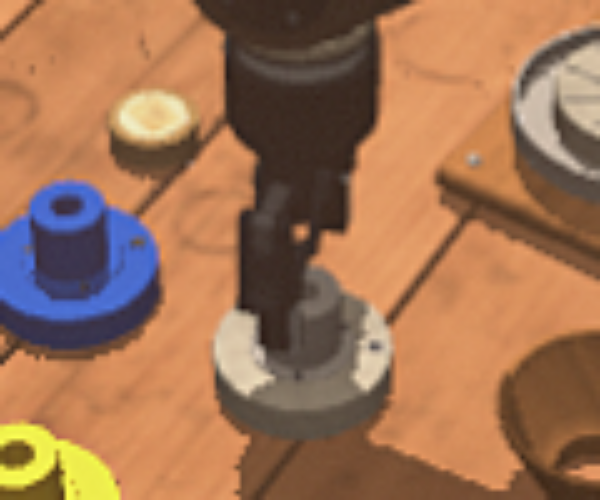

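```bash
python3 - <<'E'
import pickle
from plant import telemetry
from h import *
np.set_printoptions(precision=4,suppress=True)
q=pickle.load(open("pics/g_scene.pkl","rb"))
s=telemetry.get_state(); m=R.from_quat(s["tcp_rot"]).as_matrix(); e=s["eef_pos"]
# near finger tip: tool y = -(0.0425..0.057), x +-.011
for d in (0,.013,.03,.045):
  print(d,[proj(q,[e+m@np.array([x,y,-d])])[0] for x in(-.011,.011) for y in (-.0425,-.057)])
E
```

```text
0 [array([233.2161, 261.2547]), array([231.6403, 265.2828]), array([225.0729, 259.5929]), array([223.4255, 263.5898])]
0.013 [array([233.169 , 257.7853]), array([231.5805, 261.8112]), array([224.9659, 256.1236]), array([223.3049, 260.118 ])]
0.03 [array([233.1066, 253.1687]), array([231.5015, 257.1908]), array([224.8242, 251.5075]), array([223.1449, 255.4977])]
0.045 [array([233.0509, 249.0185]), array([231.4308, 253.0361]), array([224.6974, 247.3581]), array([223.0017, 251.3436])]
```

```bash
python3 -m crank '[[0.012,0,0.08,0,0,0,1],[0.012,0,0.15,0,0,0,1],[0.012,0,0.17,0,0,0,1],[0.012,0,0.17,0,0,0,1]]'
python3 - <<'E'
import pickle
from plant import imaging,telemetry,finder
import cv2
p=imaging.read_camera("wrist");q=imaging.read_camera("scene"); s=telemetry.get_state(); e=s["eef_pos"];print(e,s["contact_force"])
cv2.imwrite("pics/w5.png",p["pixels"][:,:,::-1])
u,v=233,240; a=q["pixels"][v-60:v+40,max(0,u-60):u+60,::-1]
cv2.imwrite("pics/g5.png",cv2.resize(a,None,fx=5,fy=5))
E
```

```text
time: 8.0
eef_pos: [0.601, 0.2587, -0.005]
tcp_rot: [0.993, 0.116, -0.001, 0.0]
contact_force: [0.2, -0.2, 0.5]
opening: 1.002
[ 0.60202546  0.25897674 -0.00353677] [0.51760227 0.82619475 0.56742828]
```

View pics/w5.png

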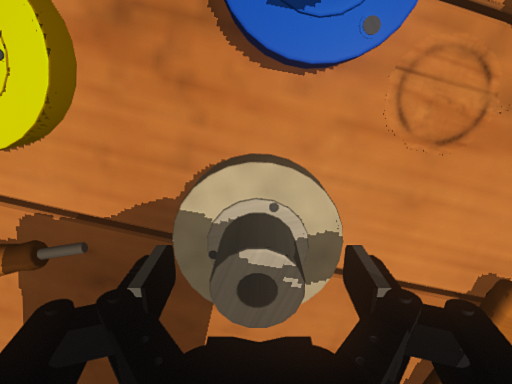

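View pics/g5.png

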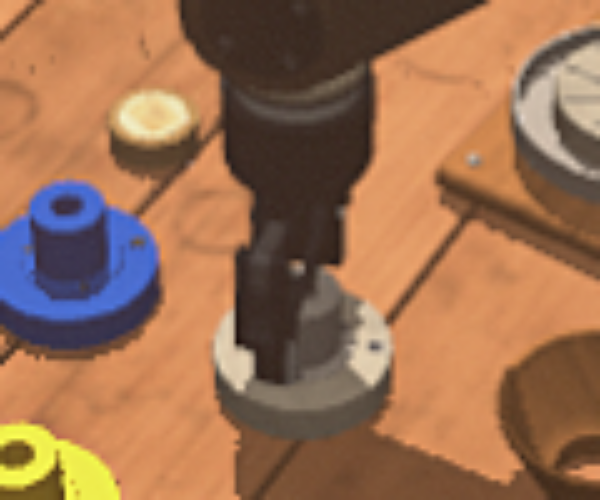

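Both fingers now straddle the hub, with the tips about 15 mm above the stone. The hub is centred between them at (258,290). I close the gripper.

```bash
python3 -m crank '[[0,0,0,0,0,0,0.6],[0,0,0,0,0,0,0.4],[0,0,0,0,0,0,0.2],[0,0,0,0,0,0,0.2],[0,0,0,0,0,0,0.2],[0,0,0,0,0,0,0.2],[0,0,0,0,0,0,0.2]]' 60
python3 -m crank '[[0,0,-0.05,0,0,0,0.2],[0,0,-0.15,0,0,0,0.2],[0,0,-0.2,0,0,0,0.2],[0,0,-0.2,0,0,0,0.2],[0,0,-0.2,0,0,0,0.2]]'
python3 - <<'E'
import pickle
from plant import imaging,telemetry,finder
import cv2
p=imaging.read_camera("wrist");q=imaging.read_camera("scene"); s=telemetry.get_state(); e=s["eef_pos"];print(e,s["contact_force"],s["wrist_torque"])
pickle.dump(p,open("pics/w6.pkl","wb"))
cv2.imwrite("pics/w6.png",p["pixels"][:,:,::-1])
u,v=233,230; a=q["pixels"][v-60:v+40,max(0,u-60):u+60,::-1]
cv2.imwrite("pics/g6.png",cv2.resize(a,None,fx=5,fy=5))
E
```

```text
time: 8.8
eef_pos: [0.6026, 0.2593, -0.0025]
tcp_rot: [0.993, 0.116, 0.001, -0.0]
contact_force: [-0.5, 1.1, 4.2]
opening: 0.476
time: 9.3
eef_pos: [0.602, 0.2589, 0.0268]
tcp_rot: [0.993, 0.116, 0.0, 0.0]
contact_force: [0.1, -0.1, -4.1]
opening: 0.475
[0.60140393 0.2587673  0.02594058] [-0.12373534 -0.30780321 -4.59543792] [-0.00712924 -0.0200851   0.02475811]
```

View pics/w6.png

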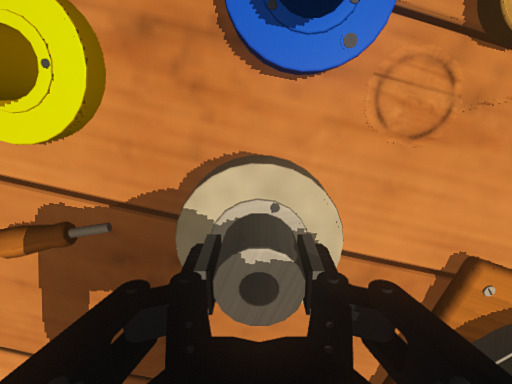

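View pics/g6.png

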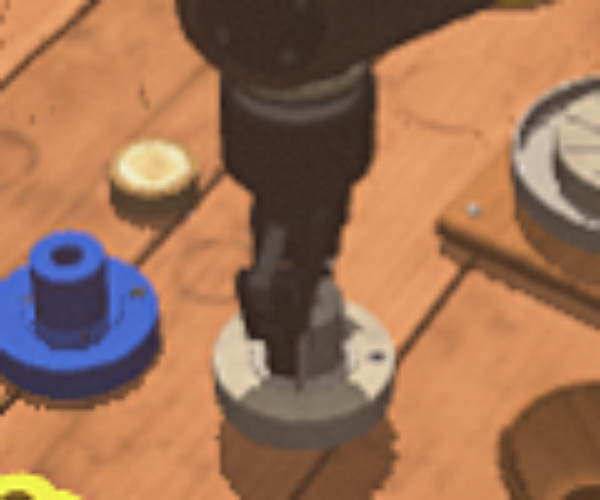

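```bash
python3 -m crank '[[0,0,-0.25,0,0,0,0.2],[0,0,-0.5,0,0,0,0.2],[0,0,-0.75,0,0,0,0.2],[0,0,-1,0,0,0,0.2],[0,0,-1,0,0,0,0.2]]'
python3 -m crank '[[-0.1,0.15,0,0,0,0,0.2],[-0.2,0.3,0,0,0,0,0.2],[-0.3,0.45,0,0,0,0,0.2],[-0.4,0.6,0,0,0,0,0.2],[-0.486,0.705,0,0,0,0,0.2]]'
python3 -m crank '[[-0.1,0.15,0,0,0,0,0.2],[-0.2,0.3,0,0,0,0,0.2],[-0.3,0.4,0,0,0,0,0.2],[-0.35,0.45,0,0,0,0,0.2],[-0.35,0.45,0,0,0,0,0.2]]'
python3 - <<'E'
import pickle
from plant import imaging,telemetry,finder
from h import *
import cv2
np.set_printoptions(precision=4,suppress=True)
s=telemetry.get_state(); e=s["eef_pos"];print(e,s["contact_force"],s["opening"])
o=pickle.load(open("pics/w6.pkl","rb")); print("bore w6",onz(o,(260,289),.093))
for n in("wrist","scene","top"):
  p=imaging.read_camera(n); pickle.dump(p,open(f"pics/h_{n}.pkl","wb"))
  cv2.imwrite(f"pics/h_{n}.png",p["pixels"][:,:,::-1])
  print(n,proj(p,[.509,.0185,.1495]),finder.pinpoint("spindle_tip",p),finder.pinpoint("runner_foot",p)[:1])
E
```

```text
time: 9.9
eef_pos: [0.606, 0.2601, 0.1842]
tcp_rot: [0.993, 0.116, 0.007, -0.001]
contact_force: [0.9, -0.0, -4.0]
opening: 0.471
time: 10.4
eef_pos: [0.5535, 0.1377, 0.1735]
tcp_rot: [0.993, 0.116, -0.002, 0.0]
contact_force: [0.1, -0.1, -4.5]
opening: 0.471
time: 10.9
eef_pos: [0.5187, 0.0609, 0.1749]
tcp_rot: [0.993, 0.115, -0.001, -0.0]
contact_force: [-0.1, 0.9, -5.2]
opening: 0.474
[0.5187 0.0609 0.1749] [-0.1067  0.8553 -5.172 ] 0.4740972475307165
bore w6 [0.6    0.2564 0.093 ]
wrist [[308.7541 231.6487]] [] [{'location': [69.1, 506.8], 'confidence': 0.97}]
scene [[304.0605 173.676 ]] [{'location': [177.2, 302.7], 'confidence': 0.7}] [{'location': [287.0, 177.8], 'confidence': 0.95}]
top [[298.4432 217.4419]] [] [{'location': [164.5, 152.9], 'confidence': 0.85}]
```

View pics/h_wrist.png

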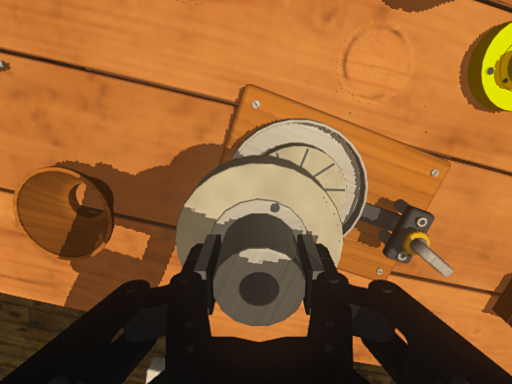

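View pics/h_scene.png

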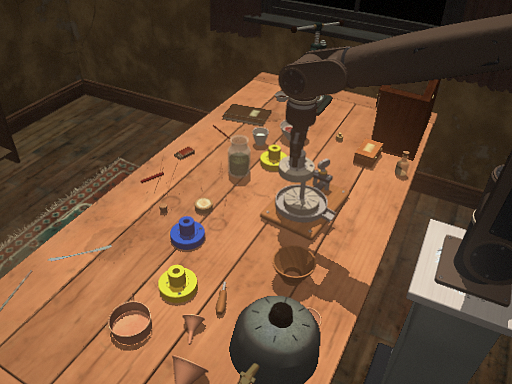

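```bash
python3 -m crank '[[-0.06,0.13,0,0,0,0,0.2],[-0.11,0.23,0,0,0,0,0.2],[-0.125,0.26,0.03,0,0,0,0.2],[-0.125,0.26,0.05,0,0,0,0.2],[-0.125,0.26,0.05,0,0,0,0.2]]'
python3 - <<'E'
import pickle
from plant import imaging,telemetry,finder
from h import *
import cv2
np.set_printoptions(precision=4,suppress=True)
s=telemetry.get_state(); e=s["eef_pos"];print(e,s["contact_force"],s["opening"])
p=imaging.read_camera("scene"); pickle.dump(p,open("pics/i.pkl","wb"))
a=p["pixels"][120:240,250:370,::-1]; a=cv2.resize(a,None,fx=5,fy=5)
t=np.linspace(0,2*np.pi,90)
def circ(x,y,z,r): return np.c_[x+r*np.cos(t),y+r*np.sin(t),0*t+z]
fz=e[2]+.003
for X,col in [(circ(e[0],e[1],fz,.048),(0,0,255)),(circ(e[0],e[1],fz+.024,.048),(0,255,0)),(circ(.509,.0185,.064,.052),(255,0,0)),(np.array([[.509,.0185,z] for z in (.064,.15)]),(255,0,255))]:
  u=((proj(p,X)-[250,120]+.5)*5).astype(int); cv2.polylines(a,[u],False,col,1)
cv2.imwrite("pics/i.png",a)
E
```

```text
time: 11.85
eef_pos: [0.5103, 0.0198, 0.1682]
tcp_rot: [0.993, 0.116, -0.001, -0.001]
contact_force: [0.6, 0.4, -4.1]
opening: 0.475
[0.5103 0.0198 0.1682] [ 0.6177  0.3676 -4.0811] 0.47462887053059777
```

View pics/i.png

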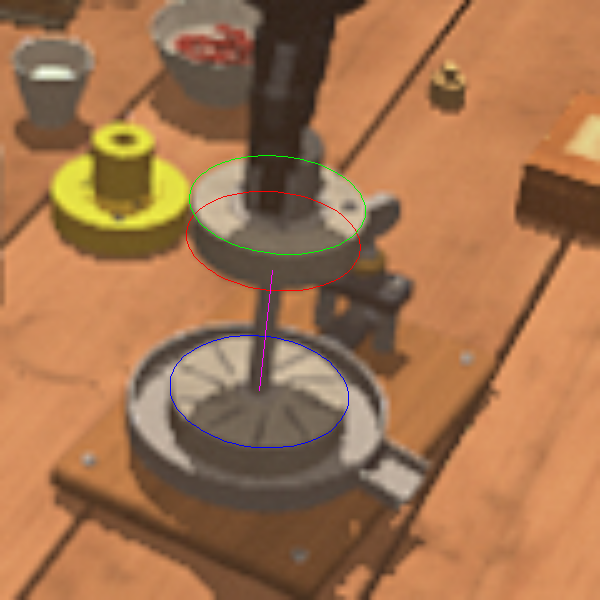

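Overlay: the predicted runner rims match the held runner, and the predicted spindle line matches the spindle (x about 265 in the crop). I make a small correction and start lowering.

```bash
python3 -m crank '[[-0.007,0.005,0.05,0,0,0,0.2],[-0.007,0.005,0.1,0,0,0,0.2],[-0.007,0.005,0.15,0,0,0,0.2],[-0.007,0.005,0.2,0,0,0,0.2],[-0.007,0.005,0.2,0,0,0,0.2]]'
python3 -c "
from plant import telemetry as t
s=t.get_state();print(s['eef_pos'],s['contact_force'],s['wrist_torque'])"
```

```text
time: 12.4
eef_pos: [0.5087, 0.0185, 0.1372]
tcp_rot: [0.993, 0.116, -0.002, -0.001]
contact_force: [0.6, -0.2, -3.7]
opening: 0.472
[0.50865426 0.01853061 0.13718452] [ 0.57660164 -0.15567924 -3.74680082] [ 0.00343191 -0.00213351 -0.04631224]
```

```bash
python3 -m crank '[[0,0,0.03,0,0,0,0.2],[0,0,0.06,0,0,0,0.2],[0,0,0.09,0,0,0,0.2],[0,0,0.09,0,0,0,0.2]]'
python3 -c "
from plant import telemetry as t
s=t.get_state();print(s['eef_pos'],s['contact_force'],s['wrist_torque'])"
```

```text
time: 12.8
eef_pos: [0.5094, 0.0184, 0.1247]
tcp_rot: [0.993, 0.116, -0.001, -0.0]
contact_force: [-0.1, 0.1, -4.8]
opening: 0.479
[0.50938189 0.01838701 0.12474955] [-0.12725802  0.09218261 -4.80414348] [ 0.01981746 -0.04703701 -0.03411837]
```

```bash
python3 -m crank '[[0,0,0.04,0,0,0,0.2],[0,0,0.08,0,0,0,0.2],[0,0,0.12,0,0,0,0.2],[0,0,0.16,0,0,0,0.2],[0,0,0.2,0,0,0,0.2],[0,0,0.24,0,0,0,0.2],[0,0,0.28,0,0,0,0.2],[0,0,0.32,0,0,0,0.2],[0,0,0.32,0,0,0,0.2]]'
python3 - <<'E'
import pickle
from plant import imaging,telemetry,finder
from h import *
import cv2
np.set_printoptions(precision=4,suppress=True)
s=telemetry.get_state(); e=s["eef_pos"];print(e,s["contact_force"],s["wrist_torque"])
p=imaging.read_camera("scene")
a=p["pixels"][120:240,250:370,::-1]; a=cv2.resize(a,None,fx=5,fy=5)
cv2.imwrite("pics/j.png",a)
E
```

```text
time: 13.7
eef_pos: [0.5093, 0.0184, 0.0765]
tcp_rot: [0.993, 0.116, -0.001, -0.0]
contact_force: [0.4, -0.4, -4.8]
opening: 0.474
[0.5093 0.0184 0.0765] [ 0.4143 -0.4057 -4.8201] [-0.0043 -0.0214  0.0307]
```

View pics/j.png

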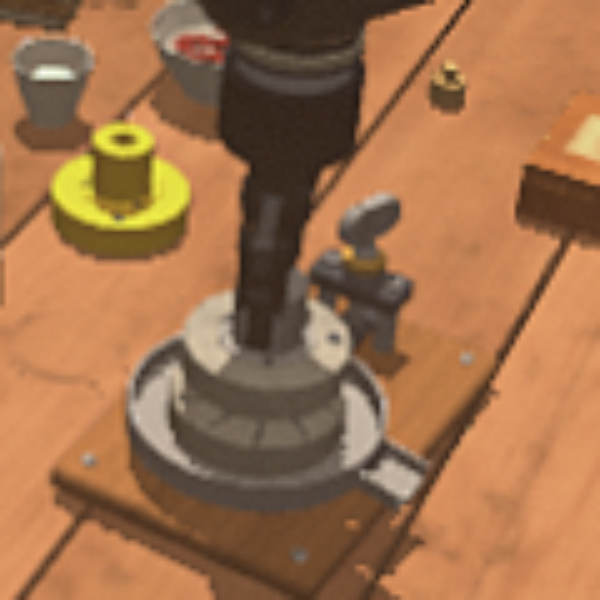

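The runner is down the spindle, about 13 mm above the bed. I lower it gently until it touches.

```bash
python3 -m crank '[[0,0,0.02,0,0,0,0.2],[0,0,0.04,0,0,0,0.2],[0,0,0.06,0,0,0,0.2],[0,0,0.07,0,0,0,0.2],[0,0,0.07,0,0,0,0.2]]'
python3 -m crank '[[0,0,0.007,0,0,0,0.2],[0,0,0.014,0,0,0,0.2],[0,0,0.014,0,0,0,0.2]]'
python3 -m crank '[[0,0,0.007,0,0,0,0.2],[0,0,0.01,0,0,0,0.2],[0,0,0.01,0,0,0,0.2]]'
```

```text
time: 14.25
eef_pos: [0.5096, 0.0183, 0.0668]
tcp_rot: [0.993, 0.116, -0.0, -0.0]
contact_force: [0.6, -0.4, -4.7]
opening: 0.475
time: 14.55
eef_pos: [0.5098, 0.0182, 0.0649]
tcp_rot: [0.993, 0.116, -0.0, -0.0]
contact_force: [-0.1, 0.3, -4.5]
opening: 0.474
time: 14.85
eef_pos: [0.5098, 0.0183, 0.0634]
tcp_rot: [0.993, 0.116, -0.0, -0.0]
contact_force: [-0.6, -1.0, -4.6]
opening: 0.473
```

```bash
python3 -m crank '[[0,0,0.007,0,0,0,0.2],[0,0,0.007,0,0,0,0.2]]'
python3 -m crank '[[0,0,0.007,0,0,0,0.2],[0,0,0.007,0,0,0,0.2]]'
python3 -m crank '[[0,0,0.007,0,0,0,0.2],[0,0,0.007,0,0,0,0.2]]'
```

```text
time: 15.05
eef_pos: [0.51, 0.0182, 0.0625]
tcp_rot: [0.993, 0.116, 0.0, 0.0]
contact_force: [-0.2, -0.1, -4.5]
opening: 0.476
time: 15.25
eef_pos: [0.5101, 0.0182, 0.0624]
tcp_rot: [0.993, 0.116, -0.0, -0.0]
contact_force: [-3.0, -0.4, 4.4]
opening: 0.477
time: 15.45
eef_pos: [0.5103, 0.0183, 0.0624]
tcp_rot: [0.993, 0.116, -0.0, -0.0]
contact_force: [-5.5, 2.1, 8.9]
opening: 0.474
```

Contact with the shoulder: the force changed from -4.5 to +9 N at the expected height. I let go.

```bash
python3 -m crank '[[0,0,0,0,0,0,0.6],[0,0,0,0,0,0,0.8],[0,0,0,0,0,0,0.9],[0,0,0,0,0,0,0.9],[0,0,0,0,0,0,0.9],[0,0,0,0,0,0,0.9]]'
python3 -m crank '[[0,0,-0.1,0,0,0,0.9],[0,0,-0.3,0,0,0,0.9],[0,0,-0.5,0,0,0,0.9],[0,0,-0.8,0,0,0,0.9],[0,0,-1,0,0,0,0.9],[0,0,-1,0,0,0,0.9]]'
python3 - <<'E'
import pickle
from plant import imaging,telemetry,finder
from h import *
import cv2
np.set_printoptions(precision=4,suppress=True)
s=telemetry.get_state(); e=s["eef_pos"];print(e,s["contact_force"],s["qpos"])
for n in("wrist","scene"):
  p=imaging.read_camera(n); pickle.dump(p,open(f"pics/k_{n}.pkl","wb"))
  print(n,finder.pinpoint("thumbscrew_grip",p)[:2],proj(p,[.4955,-.1108,.1155]))
  cv2.imwrite(f"pics/k_{n}.png",p["pixels"][:,:,::-1])
  if n=="scene":
    cv2.imwrite("pics/k2.png",cv2.resize(p["pixels"][120:240,250:370,::-1],None,fx=5,fy=5))
E
```

```text
time: 16.05
eef_pos: [0.5099, 0.0182, 0.0603]
tcp_rot: [0.993, 0.116, -0.0, -0.0]
contact_force: [-1.1, -0.6, 0.6]
opening: 0.902
time: 16.65
eef_pos: [0.5132, 0.0178, 0.2166]
tcp_rot: [0.993, 0.116, 0.005, 0.002]
contact_force: [0.3, -0.7, 0.2]
opening: 0.902
[0.5132 0.0178 0.2166] [ 0.34   -0.669   0.1584] [-0.1632 -0.0961  1.9564  0.      1.2699  1.1747]
wrist [{'location': [228.3, 375.8], 'confidence': 0.7}] [[373.9809 224.7135]]
scene [{'location': [160.3, 322.6], 'confidence': 0.49}] [[323.211  162.3365]]
```

View pics/k_wrist.png

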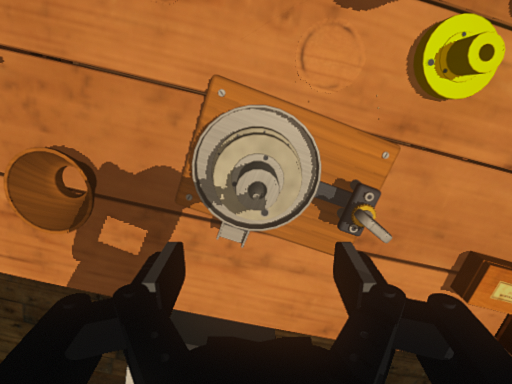

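View pics/k2.png

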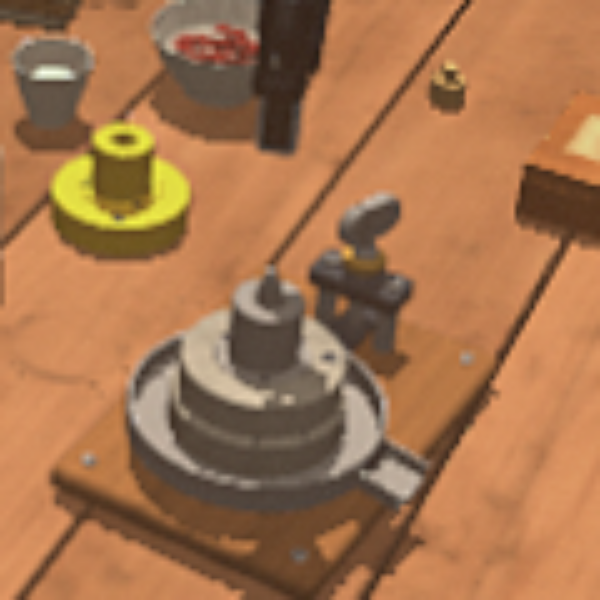

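The runner sits level on the spindle: its tip shows above the hub and the grip is clear. Now I go over the thumbscrew, turning the tool to the spade head.

```bash
python3 -m crank '[[-0.06,0.16,0,0,0,-0.09,0.9],[-0.12,0.32,0,0,0,-0.18,0.9],[-0.18,0.48,0,0,0,-0.27,0.9],[-0.24,0.64,0,0,0,-0.36,0.9],[-0.3,0.8,0,0,0,-0.45,0.9],[-0.3,0.8,0,0,0,-0.54,0.9],[-0.3,0.8,0,0,0,-0.6,0.9],[-0.3,0.8,0,0,0,-0.6,0.9],[-0.3,0.8,0,0,0,-0.6,0.9]]'
cat > ov.py <<'E'
import pickle,sys
from plant import imaging,telemetry,finder
from h import *
import cv2
np.set_printoptions(precision=4,suppress=True)
def spade(x,y,z,a):
    c,s=np.cos(a),np.sin(a); P=[]
    for zz in (z+.010,z-.018):
        for l,w in((-.024,-.005),(.024,-.005),(.024,.005),(-.024,.005),(-.024,-.005)): P.append([x+c*l-s*w,y+s*l+c*w,zz])
    return np.array(P)
if __name__=="__main__":
    s=telemetry.get_state(); e=s["eef_pos"]; m=R.from_quat(s["tcp_rot"]).as_matrix()
    print(e,"xang",np.degrees(np.arctan2(m[1,0],m[0,0])),s["qpos"],s["contact_force"])
    p=imaging.read_camera("wrist"); pickle.dump(p,open(f"pics/{sys.argv[1]}.pkl","wb"))
    x,y,z,a=map(float,sys.argv[2:6])
    u=proj(p,[x,y,z])[0].astype(int); u0=[int(np.clip(u[0]-60,0,392)),int(np.clip(u[1]-50,0,284))]; 
    b=p["pixels"][u0[1]:u0[1]+100,u0[0]:u0[0]+120,::-1]; b=cv2.resize(b,None,fx=6,fy=6,interpolation=cv2.INTER_CUBIC); raw=b.copy()
    cv2.polylines(b,[((proj(p,spade(x,y,z,np.radians(a)))-u0+.5)*6).astype(int)],False,(0,0,255),1)
    print("crop",u0,proj(p,[x,y,z]),finder.pinpoint("thumbscrew_grip",p)[:2])
    cv2.imwrite(f"pics/{sys.argv[1]}.png",b)
    cv2.imwrite(f"pics/{sys.argv[1]}_full.png",p["pixels"][:,:,::-1])
E
python3 ov.py l1 .4955 -.1108 .1155 67.5
```

```text
time: 17.75
eef_pos: [0.4931, -0.1086, 0.2088]
tcp_rot: [0.833, 0.554, -0.001, -0.001]
contact_force: [0.1, -0.4, -0.4]
opening: 0.901
[ 0.4931 -0.1086  0.2088] xang 67.22145463651655 [-0.418  -0.101   1.9753  0.0001  1.2702 -0.0204] [ 0.08   -0.4119 -0.4195]
crop [202, 132] [[262.0296 182.3429]] []
```

View pics/l1.png

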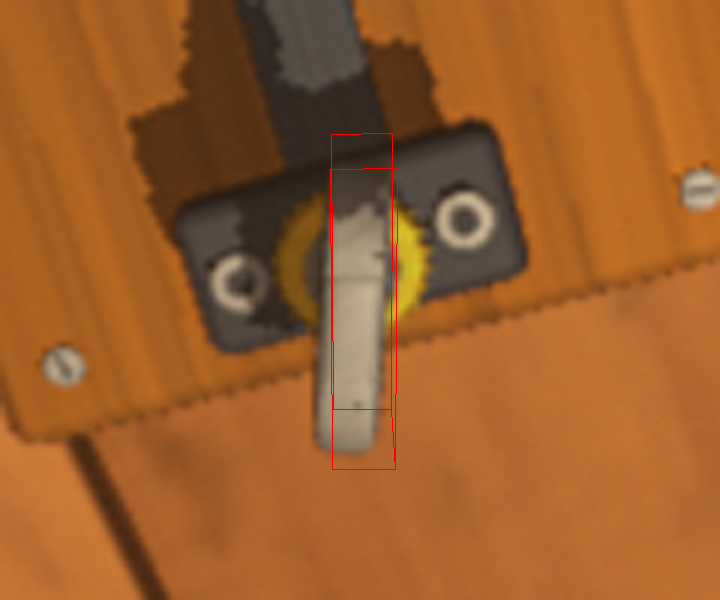

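View pics/l1_full.png

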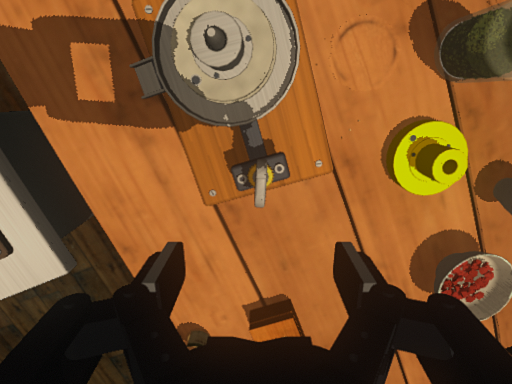

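```bash
python3 - <<'E'
import pickle
from ov import spade
from h import *
p=pickle.load(open("pics/l1.pkl","rb")); u0=[202,132]
b=p["pixels"][132:232,202:322,::-1]; b=cv2.resize(b,None,fx=6,fy=6,interpolation=cv2.INTER_CUBIC)
x,y,z,a=.4941,-.1102,.1155,63.5
f=lambda X:((proj(p,X)-u0+.5)*6).astype(int)
cv2.polylines(b,[f(spade(x,y,z,np.radians(a)))],False,(0,0,255),1)
t=np.linspace(0,6.3,60)
for zz in(.0885,.08): cv2.polylines(b,[f(np.c_[x+.0135*np.cos(t),y+.0135*np.sin(t),0*t+zz])],False,(255,0,0),1)
cv2.imwrite("pics/l2.png",b)
E
```

```text
(no output)
```

View pics/l2.png

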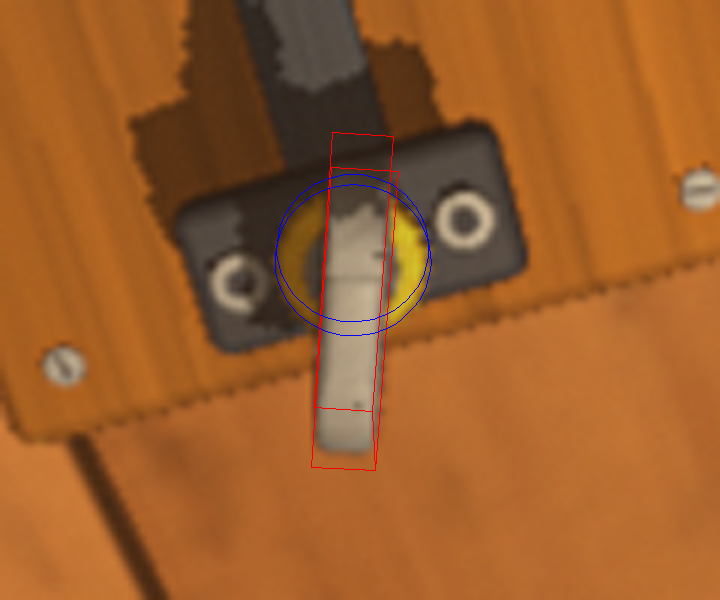

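The model overlay fits: spade angle 63.5°, axis at (0.494,-0.110), and the nut circle coincides. I align, descend and check.

```bash
python3 -m crank '[[-0.007,0.01,0.2,0,0,0.04,0.6],[-0.007,0.01,0.4,0,0,0.04,0.6],[-0.007,0.01,0.6,0,0,0.04,0.6],[-0.007,0.01,0.6,0,0,0.04,0.6],[-0.007,0.01,0.6,0,0,0.04,0.6],[-0.007,0.01,0.6,0,0,0.04,0.6]]'
python3 ov.py l3 .4941 -.1102 .1155 63.5
```

```text
time: 18.45
eef_pos: [0.4961, -0.111, 0.1225]
tcp_rot: [0.849, 0.528, 0.001, 0.001]
contact_force: [0.9, 0.9, 0.1]
opening: 0.599
[ 0.4961 -0.111   0.1225] xang 63.73257498005316 [-0.4198 -0.0064  2.0506  0.      1.094   0.0386] [0.9453 0.881  0.0708]
crop [195, 167] [[255.1049 217.1518]] [{'location': [219.2, 255.3], 'confidence': 0.55}]
```

View pics/l3.png

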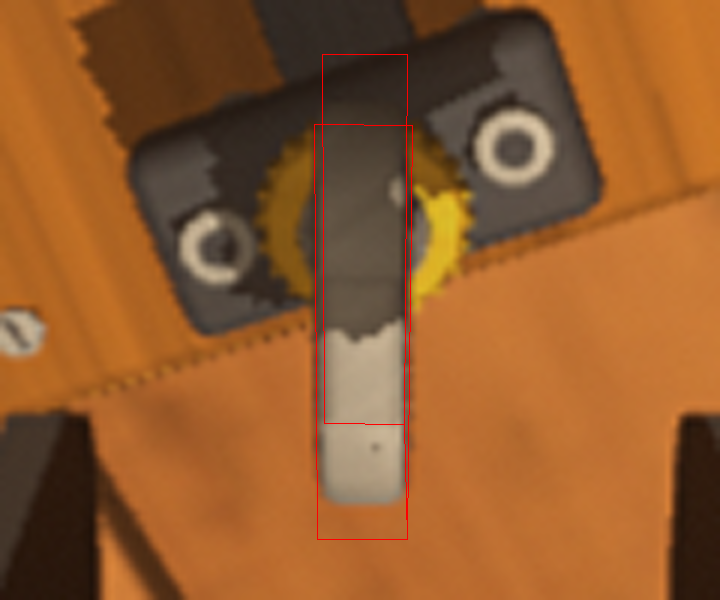

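View pics/l3_full.png

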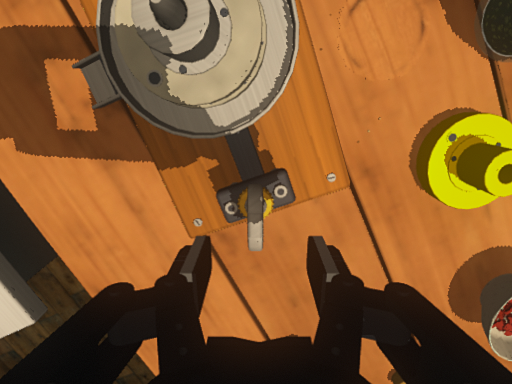

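```bash
python3 -m crank '[[0,-0.012,0.1,0,0,0,0.6],[0,-0.012,0.25,0,0,0,0.6],[0,-0.012,0.36,0,0,0,0.6],[0,-0.012,0.36,0,0,0,0.6],[0,-0.012,0.36,0,0,0,0.6]]'
python3 ov.py l4 .4941 -.1102 .1155 63.5
python3 - <<'E'
from plant import imaging
import cv2
p=imaging.read_camera("scene"); cv2.imwrite("pics/l4s.png",cv2.resize(p["pixels"][100:220,270:390,::-1],None,fx=5,fy=5))
E
```

```text
time: 19.05
eef_pos: [0.4939, -0.11, 0.0675]
tcp_rot: [0.849, 0.528, 0.0, 0.001]
contact_force: [0.9, -0.1, -0.1]
opening: 0.599
[ 0.4939 -0.11    0.0675] xang 63.73981996690329 [-0.4199  0.0665  2.0893 -0.      0.9843  0.0385] [ 0.8847 -0.0726 -0.1022]
crop [199, 210] [[259.0701 260.5805]] [{'location': [264.0, 260.9], 'confidence': 0.8}]
```

View pics/l4_full.png

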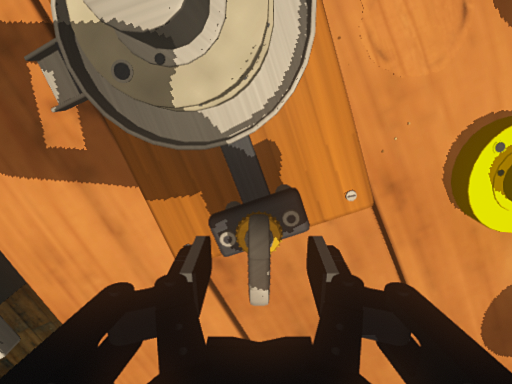

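View pics/l4s.png

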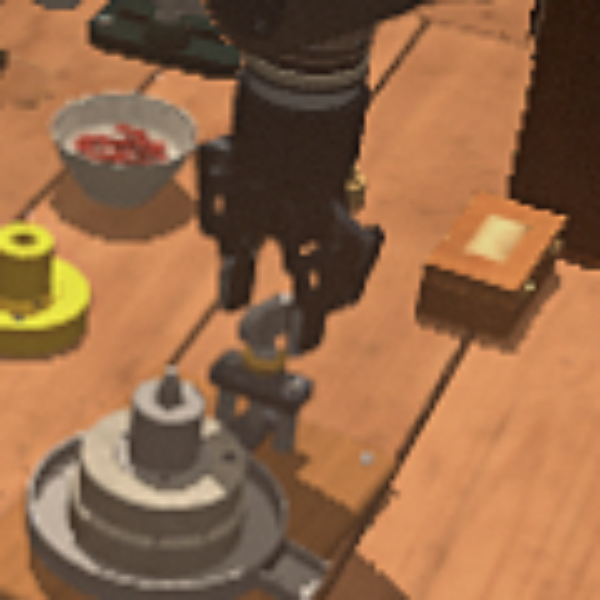

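The spade is centred between the fingers (259 px, pads at 210 and 308). I pinch it.

```bash
python3 -m crank '[[0,0,0,0,0,0,0.3],[0,0,0,0,0,0,0.1],[0,0,0,0,0,0,0],[0,0,0,0,0,0,0],[0,0,0,0,0,0,0],[0,0,0,0,0,0,0],[0,0,0,0,0,0,0]]' 50
python3 ov.py l5 .4941 -.1102 .1155 63.5; python3 -c "
from plant import telemetry as t
s=t.get_state();print(s['contact_force'],s['wrist_torque'])"
```

```text
time: 19.9
eef_pos: [0.4938, -0.11, 0.0669]
tcp_rot: [0.849, 0.528, 0.0, 0.001]
contact_force: [1.8, -0.7, 2.2]
opening: 0.102
[ 0.4938 -0.11    0.0669] xang 63.73951920777038 [-0.4199  0.0673  2.0898 -0.      0.9829  0.0384] [ 1.7974 -0.6883  2.2011]
crop [199, 211] [[259.2124 261.187 ]] [{'location': [265.9, 258.7], 'confidence': 0.87}]
[ 2.18574844 -0.90523346  2.58057994] [-0.1072742  -0.20198965  0.02293735]
```

View pics/l5_full.png

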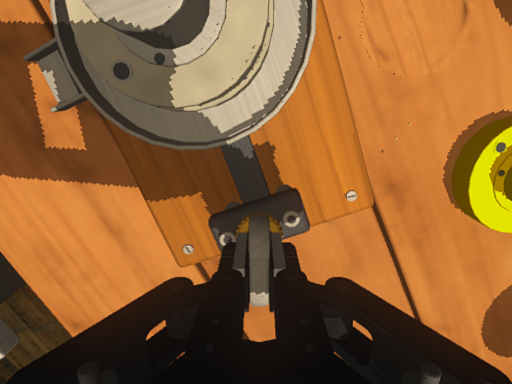

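Gripped (opening 0.10). I turn clockwise (positive about tool z), following the thread down 2 mm per quarter turn.

```bash
python3 -m crank '[[0,0,0.001,0,0,0.06,0],[0,0,0.002,0,0,0.12,0],[0,0,0.003,0,0,0.18,0],[0,0,0.004,0,0,0.24,0],[0,0,0.005,0,0,0.3,0],[0,0,0.005,0,0,0.3,0]]'; python3 -c "
from plant import telemetry as t
s=t.get_state();print(s['wrist_torque'],s['qpos'][5])"
python3 -m crank '[[0,0,0.001,0,0,0.06,0],[0,0,0.002,0,0,0.12,0],[0,0,0.003,0,0,0.18,0],[0,0,0.004,0,0,0.24,0],[0,0,0.005,0,0,0.3,0],[0,0,0.005,0,0,0.3,0]]'; python3 -c "
from plant import telemetry as t
s=t.get_state();print(s['wrist_torque'],s['qpos'][5],s['opening'])"
```

```text
time: 20.6
eef_pos: [0.4939, -0.11, 0.0663]
tcp_rot: [0.949, 0.315, 0.001, 0.001]
contact_force: [1.8, -1.4, 3.5]
opening: 0.107
[-0.13817644 -0.30482017 -0.07051497] 0.5099052169219003
time: 21.2
eef_pos: [0.4939, -0.1101, 0.0657]
tcp_rot: [0.996, 0.086, 0.001, 0.001]
contact_force: [2.8, -0.8, 6.1]
opening: 0.107
[-0.17621033 -0.29957095 -0.06290269] 0.9792939067277879 0.10714192505635042
```

```bash
q(){ python3 -c "
from plant import telemetry as t
s=t.get_state();print(s['wrist_torque'],s['qpos'][5],s['opening'])"; }
python3 -m crank '[[0,0,0,0,0,0.06,0],[0,0,0.001,0,0,0.12,0],[0,0,0.001,0,0,0.12,0]]'|grep force;q
python3 -m crank '[[0,0,0,0,0,0.06,0],[0,0,0.001,0,0,0.12,0],[0,0,0.001,0,0,0.12,0]]'|grep force;q
python3 ov.py m1 .4941 -.1102 .1135 1
```

```text
contact_force: [2.4, -2.0, 5.0]
[-0.15871015 -0.23038024 -0.05943802] 1.1666233455018824 0.1073682414638676
contact_force: [2.7, -1.1, 5.3]
[-0.01023723 -0.43262904  1.81303575] 1.3473612818976224 0.10813076071014066
[ 0.4938 -0.1103  0.0654] xang -11.110131114667652 [-0.4191  0.0698  2.0904 -0.0032  0.9793  1.3474] [ 2.7187 -1.0627  5.3141]
crop [195, 212] [[255.418  262.4429]] [{'location': [264.0, 262.1], 'confidence': 0.87}]
```

View pics/m1_full.png

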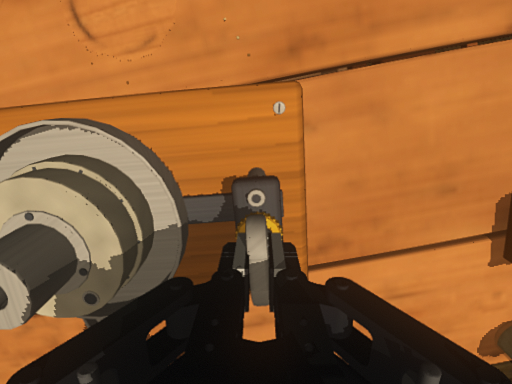

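The torque jumped to 1.8 N m, so this is the hard stop. The spade is at about -7.5° in the world, near the mill's own x axis, so it is seated. I hold for a moment, check the runner, and then back off about 94° commanded.

```bash
q(){ python3 -c "
from plant import telemetry as t
s=t.get_state();print(s['wrist_torque'],s['qpos'][5],s['opening'])"; }
python3 -m crank '[[0,0,0,0,0,0.02,0],[0,0,0,0,0,0.02,0],[0,0,0,0,0,0.02,0]]';q
python3 - <<'E'
from plant import imaging
import cv2
p=imaging.read_camera("scene"); cv2.imwrite("pics/m2.png",cv2.resize(p["pixels"][120:240,250:370,::-1],None,fx=5,fy=5))
E
```

```text
time: 22.2
eef_pos: [0.4938, -0.1103, 0.0654]
tcp_rot: [0.994, -0.11, 0.001, 0.002]
contact_force: [2.5, -0.7, 5.8]
opening: 0.105
[-0.00967952 -0.34550408  2.27829981] 1.375429494624089 0.10450676319070498
```

View pics/m2.png

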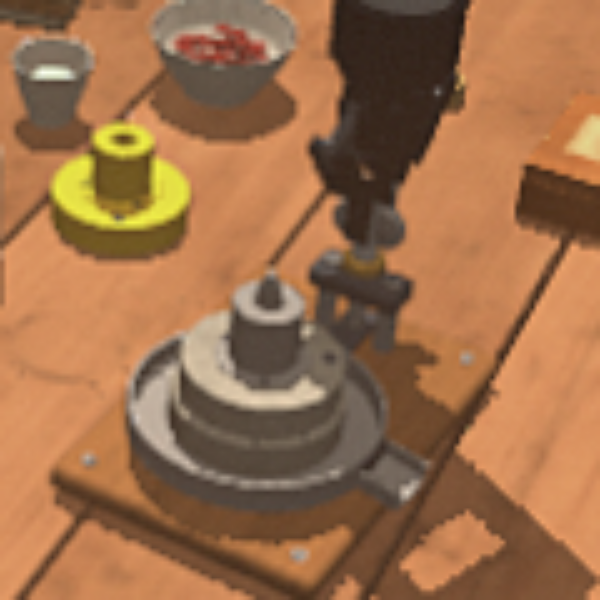

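The runner rests level on the bed. I back off counter-clockwise.

```bash
q(){ python3 -c "
from plant import telemetry as t
s=t.get_state();print(s['wrist_torque'],s['qpos'][5],s['opening'])"; }
python3 -m crank '[[0,0,-0.001,0,0,-0.08,0],[0,0,-0.002,0,0,-0.16,0],[0,0,-0.003,0,0,-0.24,0],[0,0,-0.004,0,0,-0.32,0],[0,0,-0.005,0,0,-0.4,0],[0,0,-0.006,0,0,-0.48,0],[0,0,-0.008,0,0,-0.56,0],[0,0,-0.008,0,0,-0.6,0],[0,0,-0.008,0,0,-0.6,0]]';q
python3 -m crank '[[0,0,-0.001,0,0,-0.08,0],[0,0,-0.002,0,0,-0.16,0],[0,0,-0.003,0,0,-0.24,0],[0,0,-0.004,0,0,-0.32,0],[0,0,-0.005,0,0,-0.4,0],[0,0,-0.006,0,0,-0.45,0],[0,0,-0.006,0,0,-0.45,0],[0,0,-0.006,0,0,-0.45,0]]';q
python3 ov.py n1 .4941 -.1102 .116 82
python3 - <<'E'
from plant import imaging
import cv2,pickle
p=imaging.read_camera("scene"); cv2.imwrite("pics/n2.png",cv2.resize(p["pixels"][120:240,250:370,::-1],None,fx=5,fy=5)); pickle.dump(p,open("pics/n2.pkl","wb"))
E
```

```text
time: 23.15
eef_pos: [0.4939, -0.11, 0.0663]
tcp_rot: [0.938, 0.346, 0.001, 0.001]
contact_force: [2.3, -1.5, 4.3]
opening: 0.106
[-0.18224197 -0.39914023  0.0342228 ] 0.44322787407851477 0.10608011383471268
time: 23.95
eef_pos: [0.4937, -0.1099, 0.0672]
tcp_rot: [0.761, 0.649, 0.0, 0.001]
contact_force: [3.2, -1.6, 4.8]
opening: 0.104
[-0.16720049 -0.30167609  0.05855099] -0.26148737604684885 0.10426835050860726
[ 0.4937 -0.1099  0.0672] xang 80.92365320995548 [-0.4199  0.0667  2.0897 -0.      0.9838 -0.2615] [ 3.2045 -1.6183  4.7689]
crop [200, 211] [[260.2745 261.6377]] [{'location': [264.8, 262.0], 'confidence': 0.96}]
```

View pics/n1_full.png

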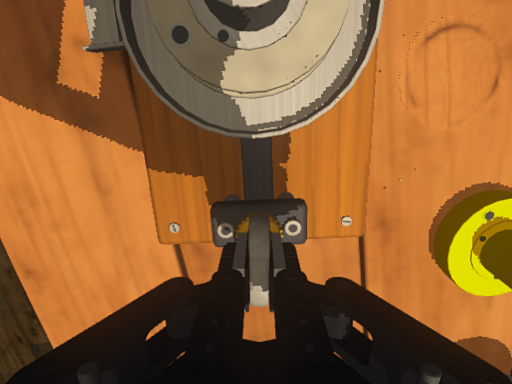

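View pics/n2.png

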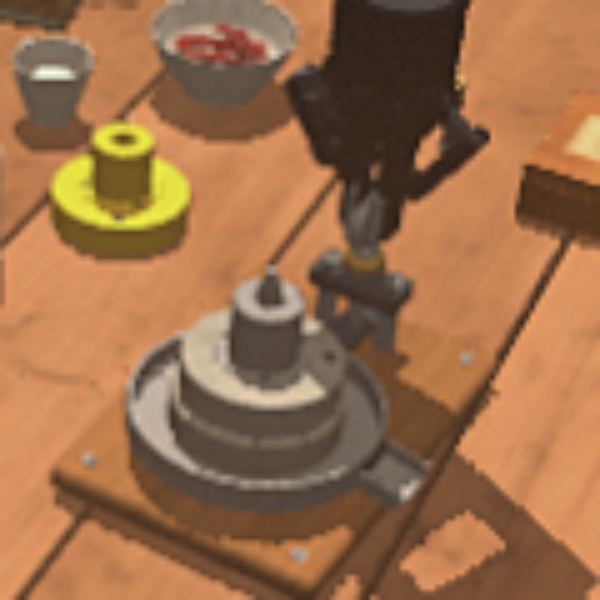

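The tool is at 80.9°, so about 87–89° from the seat, and the spade is still firmly gripped (258–260 px between the pads). I settle, take a last look, and hand in.

```bash
python3 -m crank '[[0,0,0,0,0,0,0],[0,0,0,0,0,0,0],[0,0,0,0,0,0,0]]'
python3 - <<'E'
from plant import imaging,finder,telemetry,ticket
import pickle
from h import *
a=pickle.load(open("pics/a_scene.pkl","rb"))["pixels"].astype(int); p=imaging.read_camera("scene"); b=p["pixels"].astype(int)
d=np.abs(a-b).sum(2)
for n,(u,v) in dict(hopper=(293,265),handle=(221,298),jar=(238,160),tin=(204,204)).items(): print(n,d[v-15:v+15,u-12:u+12].mean())
s=telemetry.get_state(); print(s["dq"],s["opening"],s["contact_force"],s["time"])
print(ticket.sign_off())
E
```

```text
time: 24.4
eef_pos: [0.4937, -0.1099, 0.0672]
tcp_rot: [0.761, 0.649, 0.0, 0.001]
contact_force: [3.5, -1.5, 5.2]
opening: 0.106
hopper 11.925
handle 19.427777777777777
jar 15.081944444444444
tin 19.541666666666668
[-0.00104419  0.00132452 -0.00125216 -0.00016301 -0.0006268  -0.00097237] 0.10811647295521025 [ 1.68411832 -2.66528801  5.23681619] 24.45
the job is handed in; nothing more can be done
None
```

The mill is back together and the job was handed in at 24.45 s; sign-off gives no verdict. I lowered the grey runner gently onto the spindle shoulder and let go. I then turned the thumbscrew clockwise to its stop and backed it off about a quarter turn. The gripper is still holding it.

**What the last checks showed**
- **Runner:** it looks level on the spindle in the last scene picture and is clear of the robot. The lift of the runner off the bed is too small to see, so I take it from the screw angle.
- **Seat:** the stop was clear. The torque rose from about 0.06 to 2.3 N m.
- **Back-off:** the tool turned back about 94°. Measured from the seat, the screw itself is about 87–89° backed off, and anywhere in 82–92° fits what I saw. The arm is still and the gripper opening is 0.11, which matches the spade head.

**What disagreed or is weak**
- **Fingertip position:** the fingertips are about 33 mm behind the reported TCP. My first grasp therefore closed on top of the hub, pressing with about 5 N. I opened, went lower and gripped it properly, using that offset afterwards.
- **Objects to leave alone:** my check for the hopper, handle, jar and tin was a picture comparison. The mean differences were 12 to 20 (red, green and blue differences added) and I had no baseline for them. I did not measure their final positions, but I saw no contact with any of them.

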